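# Reset the tripped breaker and press start

### The arm

A 7-joint arm with a two-finger parallel gripper is mounted at the origin on the work surface; the furniture and walls round the work are solid. World frame = base frame: x ahead of the robot, y to its left, z up, the work surface at z = 0. Lengths are in m, angles in rad, forces in N, time in s.
With the tool pointing down it reaches from about 0.4 to 0.85 m from the base axis. Payload 6.9 kg.
Tool frame: the origin (TCP) lies at the very end of the fingers, on their centre line; the grasp point (between the pads) lies 19 mm behind it (ctrl.tcp_to_grasp is the distance from the TCP to the grasp point, in m); z points along the fingers, y is the direction in which the jaws open and shut (so a half turn about z gives the same grasp; the last joint's range is limited). The gripper opens to 85 mm and grips with 20 to 120 N. Pads are 22 mm wide; open, the fingers measure 114 mm over their backs; the gripper's body (76 mm by 85 mm) begins 54 mm behind the grasp point. The pads swing forward as they close: fully open they stand 13 mm farther back than shut.
Start: joints at [-1.163, 0.507, -0.238, 1.5, 0.126, 1.149, -0.155], TCP at [0.186, 0.597, 0.231] pointing down, gripper open.
Joint ranges: [-3.08, 3.08], [-0.24, 2.05], [-1.43, 1.35], [0, 2.5], [-1.52, 4.66], [0.17, 1.96], [-2.89, 2.89]. Speed limits (rad/s): [2.39, 2.39, 3.14, 3.14, 3.14, 3.14, 3.14].

### API

Orientations are given as a unit quaternion [w, x, y, z].
In Python, from plant import state, optics, ticket, ctrl gives the robot as it stands.
- The arm moves only by the tool send_rows, never from a script. Its arguments are lists of equal length, an entry for each row: "offset": the shift along the tool's x, y, z in cm, a list of three; "twist": the turn, a rotation vector about the tool's x, y, z in rad, a list of three; "fingers": the gripper's target within -1 to 1 (fully open at 1, half-way at 0, shut at -1). A call has exactly 8 rows; each row is the pose to reach, as a shift and turn from the pose commanded when the call began, along the tool's axes at that moment; what a row does not reach only later rows make up. A row lasts 1/8 s, in which the tool goes at most 62.5 mm and 10.7 degrees, less where a joint would pass 70% of its speed; a pose out of reach is approached as far as the arm can. A call with a gripper value outside its range is refused whole. The fingers move at their own pace and stop on an object; "force" is the grip in N (left out, the last holds). Time passes only in rows, so rows that repeat a pose let the fingers close, or fill a call up. It gives the time, the measured TCP pose, the force and the opening at its end, in the units of the state.
- state(): the state, without advancing time (a new reading comes with each control period).
- optics.camera(name): name is "scene" or "top" or "wrist"; returns a dict with "color" (420x560x3 uint8, red, green, blue), "intrinsics" (3x3 intrinsics, pixels), "R" (3x3) and "t" (3): a world point X has camera coordinates R X + t; the wrist camera has in their place "tool_from_camera" (4x4, takes a point from camera to tool coordinates, whose origin is the TCP and whose axes are the flange's). Camera axes: x right, y down, z forward; pixel columns grow to the right and rows downward; lengths in m; the calibration is good to about 2 mm. A picture is of the moment at which its call begins: read the wrist's pose just before it. There is no depth.
- ticket.job_done(): hands the job in, once; it reports no verdict.
The state is a dict: "time_s": time; "qpos": joint angles; "dq": joint speeds; "effort": joint torques, N m; "tool_pos": TCP position; "tool_rot": TCP orientation; "contact_force": force on the tool from outside, world axes, zero at the start; "torque": the same for the moment, N m; "gripper_width": finger opening in m.
Only numpy, scipy, OpenCV 4.12 (cv2) and the standard library are available. Lean on these libraries where they do the work, as an engineer would, in place of code of your own. Each camera call takes 0.05 s, during which the arm holds its last target. There are 200 camera calls.

### The job

The grey bench power box has tripped: one of its three small breaker buttons has popped out and stands taller than the other two. With shut fingertips press that one gently all the way in so that it stays in, then press the wide flat start button gently all the way in and let it come back up. Keep off the other two breakers and the mushroom-shaped stop, leave the tools on the bench where they lie, and withdraw without picking anything up.

Things in the scene. Friction and masses are not known exactly. Their poses are not given: they have to be found in the camera images.
- power_box: grey painted steel box fixed to the bench, 140 mm along its x, 170 mm along its y, 50 mm high; origin at the centre of its underside, z up. On its top are a row of three breakers on the far side (box x = +36 mm; y = -52, 0 and +52 mm; which one is where varies) and, on the near side (box x = -36 mm; y = -42 and +42 mm, either way round), the start button and the stop button. All button caps are black.
- tripped_top (a point): centre of the top face of the tripped breaker's button: a round black button 18 mm across in a steel collar (26 mm across, 5 mm high above the box). At the start it stands 11.5 to 13 mm above its collar (top about 68 mm above the bench); pressed in it stands 3 mm above the collar, level with the other two.
- tripped (a joint): travel of the tripped breaker's button in m: It slides straight down, reads 0 fully popped out and 0.010 fully in (it starts between 0 and 0.0015). It has no spring: it moves against a friction of about 2.5 N and stays where it is left.
- breaker_b: one of the two breakers that are already in: the same collar, with a black button that stands only 3 mm above it (58 mm above the bench); origin at the centre of the collar's foot on top of the box. It does not move.
- breaker_c: the other breaker that is already in, just like breaker_b.
- start_top (a point): centre of the top face of the start button: a wide flat black button 30 mm across in an aluminium collar (36 mm across, 6 mm high above the box); its top is 66 mm above the bench when released.
- start (a joint): travel of the start button in m: It slides straight down, reads 0 when released and 0.006 fully in. It springs back: it starts to move at about 0.7 N and takes about 5 N to press fully.
- stop_top (a point): centre of the top of the stop button: a black domed mushroom head 40 mm across on a narrower stem; its top is 82 mm above the bench.
- stop_base: collar of the stop button (36 mm across, 6 mm high) together with the mushroom head it carries; origin at the centre of the collar's foot on top of the box.
- tripped_base: collar of the tripped breaker together with the button it carries; origin at the centre of the collar's foot on top of the box.
- start_base: collar of the start button together with the button it carries; origin at the centre of the collar's foot on top of the box.
- stop (a joint): travel of the stop button in m: 0 released, 0.006 fully in; a spring like the start button's.
- pliers_1: loose combination pliers with blue grips lying on the bench to the right of the box, 158 mm along its x, 64 mm wide, 16 mm high; origin under its middle.
- spanner_1: loose steel spanner lying on the bench between the robot and the box, 166 mm along its x, 8 mm high; origin under its middle.
- tape_measure: loose yellow tape measure standing on the bench behind the box, 35 x 84 x 64 mm high; origin under its middle.
Not all that is in view belongs to the job. There is more than one size of the tape_measure; the job needs the larger.

How it is judged:
By the outcome, as a careful person would: the job done as asked, in the order asked, and still so for the second after the job is handed in, with the robot touching nothing.
It also fails if it takes over 35 s, if anything falls off the work surface, if the arm or the gripper's body presses on something with over 40 N, if the wrist force passes 120 N, or if a joint passes its speed limit or range.

## Working session

There is one attempt and no reset: what is moved stays moved. The work goes in short steps, Python scripts to look and compute and a tool call to move; the robot and the scene stay as the last step left them, time stands still between calls to the robot, and variables do not carry over. Pictures are saved under pics/ and viewed, about 8 in all and at most 12, crops included, and the job is handed in when it is done.

Besides the shell and the picture viewer there is one more tool, called after "Emit:" by a JSON object that holds its "api" and its "payload". send_rows: Moves the arm, as the interface text tells. Its arguments: {"type":"object","properties":{"offset":{"type":"array","items":{"type":"array","items":{"type":"number"}}},"twist":{"type":"array","items":{"type":"array","items":{"type":"number"}}},"fingers":{"type":"array","items":{"type":"number"}},"force":{"type":"number"}},"required":["offset","twist","fingers"]}

```bash
mkdir -p pics; ls
python3 - <<'E'
from plant import state, optics
import cv2, numpy as np
s=state(); print(s['time_s'],s['tool_pos'],s['tool_rot'],s['gripper_width'])
for n in ('top','scene'):
    c=optics.camera(n); cv2.imwrite(f'pics/{n}0.png',c['color'][:,:,::-1]); np.savez(f'{n}0.npz',**c)
    print(n,c['intrinsics'].round(1).tolist(),c['R'].round(3).tolist(),c['t'].round(3).tolist())
E
```

```text
pics
0.0 [0.18628511 0.59605802 0.23044602] [-1.20637501e-04  1.50801696e-01  9.88563632e-01 -8.83276188e-04] 0.08560434631208338
top [[482.4, 0.0, 285.0], [0.0, 482.4, 209.2], [0.0, 0.0, 1.0]] [[-0.2, -0.98, -0.001], [-0.958, 0.196, -0.21], [0.206, -0.041, -0.978]] [0.052, 0.573, 0.804]
scene [[410.9, 0.0, 279.1], [0.0, 410.9, 211.4], [0.0, 0.0, 1.0]] [[-0.808, -0.589, -0.017], [-0.443, 0.627, -0.641], [0.388, -0.51, -0.768]] [0.426, 0.328, 0.681]
```

View pics/top0.png

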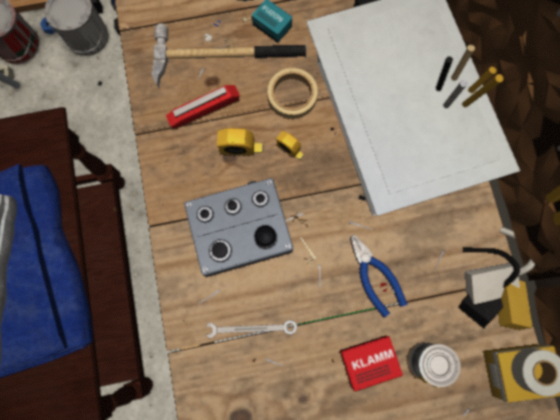

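View pics/scene0.png

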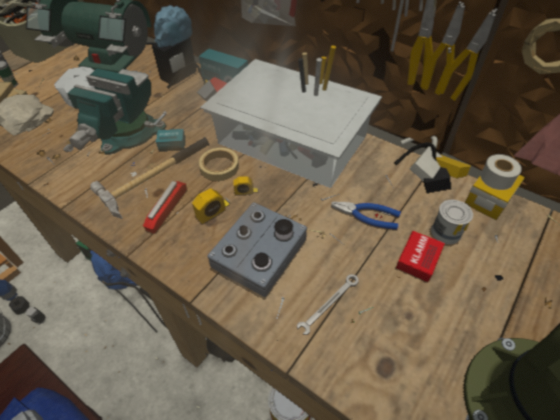

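Top view: box around (238,228), breakers at (204,213), (233,206), (261,198), start near (220,250), stop near (265,236). Scene view: the same box around (258,248). I'll zoom in on both to find the tall breaker.

Run:
```python
import cv2, numpy as np
a=cv2.imread('pics/top0.png')[170:285,175:305]; b=cv2.imread('pics/scene0.png')[195:300,200:315]
a=cv2.resize(a,(400,354),interpolation=cv2.INTER_CUBIC); b=cv2.resize(b,(388,354),interpolation=cv2.INTER_CUBIC)
cv2.imwrite('pics/crop0.png',np.hstack([a,b]))
# dark blobs
for n,(r0,r1,c0,c1) in {'top':(170,285,175,305),'scene':(195,300,200,315)}.items():
    g=cv2.cvtColor(cv2.imread(f'pics/{n}0.png'),cv2.COLOR_BGR2GRAY)[r0:r1,c0:c1]
    k,_,st,ce=cv2.connectedComponentsWithStats((g<50).astype('uint8'))
    for i in range(1,k):
        if st[i,4]>15: print(n,st[i,2:],(ce[i]+[c0,r0]).round(1))
```

```text
top [ 6  6 29] [259.7 197.6]
top [ 7  8 45] [231.6 204.8]
top [ 7  7 34] [204.1 213.2]
top [ 21  21 356] [264.9 236.2]
top [ 13  14 142] [219.  249.4]
scene [ 16  15 157] [212.4 208. ]
scene [ 17  14 179] [283.1 226.4]
scene [ 6  5 23] [228.4 248.8]
scene [ 12  12 122] [260.9 259.5]
```

View pics/crop0.png

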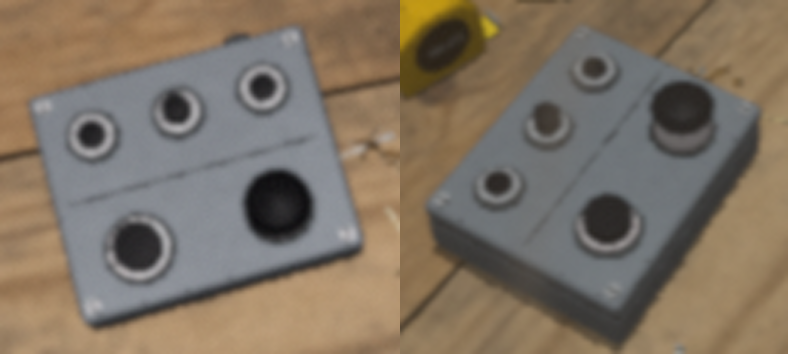

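The middle breaker is the tall one: in both crops its cap is displaced from its collar (top view 231.6,204.8). Start is at (219,249.4) in top and (261,259.5) in scene; the stop dome is at (265,236). Now I'll cast rays onto the planes.

```bash
cat > h.py <<'E'
import numpy as np
from scipy.spatial.transform import Rotation as Ro
def ray(n,px):
    c=np.load(f'{n}0.npz'); d=c['R'].T@np.linalg.solve(c['intrinsics'],[*px,1]); return -c['R'].T@c['t'],d
def plane(n,px,z):
    o,d=ray(n,px); return o+d*(z-o[2])/d[2]
def tool(s): # rotation, wxyz
    return Ro.from_quat(np.roll(s['tool_rot'],-1))
E
python3 - <<'E'
from h import *; from plant import state
import cv2
R=plane('top',(259.7,197.6),.058);L=plane('top',(204.1,213.2),.058);M=plane('top',(231.6,204.8),.068)
S=plane('top',(219,249.4),.066);S2=plane('scene',(260.9,259.5),.066); St=plane('top',(264.9,236.2),.078)
L2=plane('scene',(228.4,248.8),.058)
# middle breaker and right in scene with looser threshold
g=cv2.cvtColor(cv2.imread('pics/scene0.png'),cv2.COLOR_BGR2GRAY)[195:300,200:315]
k,_,st,ce=cv2.connectedComponentsWithStats((g<72).astype('uint8'))
for i in range(1,k):
    if 10<st[i,4]<300: print(st[i,2:],(ce[i]+[200,195]).round(1))
for n in 'R L M S St S2 L2'.split(): print(n,globals()[n].round(4))
print('mid',((R+L)/2).round(4),'LR dist',np.linalg.norm(R-L),'yaw',np.degrees(np.arctan2(*(R-L)[[0,1]])))
u=(L-R)[:2];u/=np.linalg.norm(u); v=np.array([u[1],-u[0]]); m=((R+L)/2)[:2]
print('pred start',m-72*v/1e3+42*u/1e3,'stop',m-72*v/1e3-42*u/1e3)
s=state();T=tool(s).as_matrix();print(T.round(3).tolist())
for P in (M,S): print('tool-frame cm',((T.T@(P-s['tool_pos']))*100).round(2))
E
```

```text
[ 6  5 24] [257.3 214.7]
[ 19  16 235] [283.2 226.6]
[ 7  9 49] [243.  229.6]
[16  7 20] [281.4 238.4]
[ 7  7 36] [228.7 248.8]
[ 14  14 159] [261.  259.4]
R [ 0.6027 -0.024   0.058 ]
L [0.5944 0.0793 0.058 ]
M [0.5973 0.0275 0.068 ]
S [0.5234 0.0634 0.066 ]
St [ 0.5283 -0.0199  0.078 ]
S2 [0.5228 0.0639 0.066 ]
L2 [0.5954 0.0778 0.058 ]
mid [0.5986 0.0276 0.058 ] LR dist 0.10367642173187397 yaw 175.4307053593169
pred start [0.52343987 0.06376563] stop [ 0.53013171 -0.01996739]
[[-0.955, 0.298, -0.0], [0.298, 0.955, -0.002], [-0.0, -0.002, -1.0]]
tool-frame cm [-56.19 -42.    16.32]
tool-frame cm [-48.06 -40.77  16.52]
```

Emit:
{"api": "send_rows", "payload": {"offset": [[-3,-2.2,0],[-7.5,-5.6,0],[-12,-9,0],[-16.5,-12.3,0],[-21,-15.7,0],[-25.5,-19,0],[-29,-21.7,0],[-31,-23.1,0]], "twist": [[0,0,0],[0,0,0],[0,0,0],[0,0,0],[0,0,0],[0,0,0],[0,0,0],[0,0,0]], "fingers": [-1,-1,-1,-1,-1,-1,-1,-1], "force": 20}}

```text
time_s: 1.1
tool_pos: [0.4147, 0.2808, 0.2311]
tool_rot: [0.0, 0.152, 0.988, -0.001]
contact_force: [0.3, 0.4, -0.3]
gripper_width: 0.0
```

Emit:
{"api": "send_rows", "payload": {"offset": [[-3,-2.2,0],[-7.5,-5.6,0],[-12,-9,0],[-16.5,-12.3,0],[-21,-15.7,2],[-24,-18,6],[-25.1,-18.7,10],[-25.1,-18.7,12]], "twist": [[0,0,0],[0,0,0],[0,0,0],[0,0,0],[0,0,0],[0,0,0],[0,0,0],[0,0,0]], "fingers": [-1,-1,-1,-1,-1,-1,-1,-1]}}

```text
time_s: 2.1
tool_pos: [0.5964, 0.0284, 0.1083]
tool_rot: [-0.002, 0.152, 0.988, -0.001]
contact_force: [-0.1, 0.6, 0.6]
gripper_width: 0.0002
```

Run:
```python
from plant import state, optics
import cv2, numpy as np
from h import *
s=state(); print(s['tool_pos'],s['contact_force'])
c=optics.camera('wrist'); im=np.ascontiguousarray(c['color'][:,:,::-1])
X=np.linalg.inv(c['tool_from_camera']);K=c['intrinsics'];T=tool(s).as_matrix()
def proj(P):
    q=X[:3,:3]@(T.T@(np.array(P)-s['tool_pos']))+X[:3,3]; return (K@q/q[2])[:2]
for P,n in (([.598,.0276,.068],'M'),([.5232,.0636,.066],'S'),([.6027,-.024,.058],'R'),([.5944,.0793,.058],'L'),(s['tool_pos'],'T')):
    p=proj(P); print(n,p.round(1)); cv2.drawMarker(im,tuple(int(v) for v in p),(0,0,255),0,10)
cv2.imwrite('pics/w1.png',im)
```

```text
[0.59637285 0.02835117 0.1083402 ] [-0.08375488  0.56186934  0.64313249]
M [272.1 252.4]
S [296.7  91. ]
R [189.6 277.1]
L [360.6 212.9]
T [271.8 287.1]
```

View pics/w1.png

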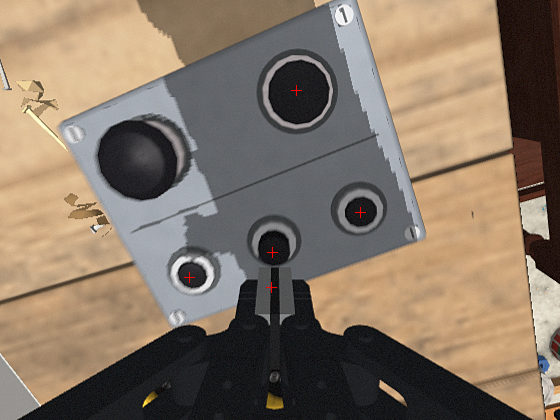

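The wrist view shows the projected marks on the caps: tripped cap near (273,248), start at (297,91), and the neighbours match. I'll lower to just above the tripped breaker.

Emit:
{"api": "send_rows", "payload": {"offset": [[0,0,1],[0,0,2],[0,0,2.8],[0,0,3.2],[0,0,3.4],[0,0,3.4],[0,0,3.4],[0,0,3.4]], "twist": [[0,0,0],[0,0,0],[0,0,0],[0,0,0],[0,0,0],[0,0,0],[0,0,0],[0,0,0]], "fingers": [-1,-1,-1,-1,-1,-1,-1,-1]}}

```text
time_s: 3.15
tool_pos: [0.5973, 0.0303, 0.0775]
tool_rot: [0.0, 0.151, 0.989, 0.0]
contact_force: [0.6, -0.7, -0.3]
gripper_width: -0.0002
```

Emit:
{"api": "send_rows", "payload": {"offset": [[-0.1,-0.2,0],[-0.1,-0.2,0.4],[-0.1,-0.2,0.7],[-0.1,-0.2,0.9],[-0.1,-0.2,1.1],[-0.1,-0.2,1.3],[-0.1,-0.2,1.4],[-0.1,-0.2,1.4]], "twist": [[0,0,0],[0,0,0],[0,0,0],[0,0,0],[0,0,0],[0,0,0],[0,0,0],[0,0,0]], "fingers": [-1,-1,-1,-1,-1,-1,-1,-1]}}

```text
time_s: 4.15
tool_pos: [0.5976, 0.0281, 0.0632]
tool_rot: [0.0, 0.151, 0.989, 0.0]
contact_force: [0.1, -0.4, 0.1]
gripper_width: 0.0001
```

Emit:
{"api": "send_rows", "payload": {"offset": [[0,0,0.1],[0,0,0.15],[0,0,0.2],[0,0,0.25],[0,0,0.3],[0,0,0.35],[0,0,0.4],[0,0,0.45]], "twist": [[0,0,0],[0,0,0],[0,0,0],[0,0,0],[0,0,0],[0,0,0],[0,0,0],[0,0,0]], "fingers": [-1,-1,-1,-1,-1,-1,-1,-1]}}

```text
time_s: 5.15
tool_pos: [0.5977, 0.028, 0.0588]
tool_rot: [0.0, 0.151, 0.989, 0.0]
contact_force: [0.3, 0.4, 2.7]
gripper_width: 0.0003
```

2.7 N of sliding friction, about 0.8 mm left to travel. I'll continue until the force rises at the stop.

Emit:
{"api": "send_rows", "payload": {"offset": [[0,0,0.03],[0,0,0.06],[0,0,0.08],[0,0,0.1],[0,0,0.12],[0,0,0.14],[0,0,0.16],[0,0,0.16]], "twist": [[0,0,0],[0,0,0],[0,0,0],[0,0,0],[0,0,0],[0,0,0],[0,0,0],[0,0,0]], "fingers": [-1,-1,-1,-1,-1,-1,-1,-1]}}

```text
time_s: 6.15
tool_pos: [0.5978, 0.0281, 0.0581]
tool_rot: [0.0, 0.151, 0.989, 0.0]
contact_force: [-1.4, 0.5, 9.9]
gripper_width: 0.0001
```

It has bottomed out (z 0.0581, 9.9 N). Lift and move over the start button.

Emit:
{"api": "send_rows", "payload": {"offset": [[0,0,-1],[0,0,-3],[1,0.1,-4],[4,0.6,-4],[7,1,-4],[8.2,1.2,-3.5],[8.2,1.2,-2.5],[8.2,1.2,-2]], "twist": [[0,0,0],[0,0,0],[0,0,0],[0,0,0],[0,0,0],[0,0,0],[0,0,0],[0,0,0]], "fingers": [-1,-1,-1,-1,-1,-1,-1,-1]}}

```text
time_s: 7.15
tool_pos: [0.5235, 0.0634, 0.0763]
tool_rot: [-0.0, 0.151, 0.989, -0.0]
contact_force: [-0.4, -0.5, -0.4]
gripper_width: 0.0002
```

Run:
```python
from plant import state, optics
import cv2, numpy as np
from h import *
s=state(); print(s['tool_pos'],s['contact_force'])
for n in ('top','scene'):
    c=optics.camera(n); cv2.imwrite(f'pics/{n}1.png',c['color'][:,:,::-1])
a=cv2.imread('pics/top1.png')[170:285,175:305]; b=cv2.imread('pics/scene1.png')[195:300,200:315]
cv2.imwrite('pics/crop1.png',np.hstack([cv2.resize(a,(400,354),interpolation=2),cv2.resize(b,(388,354),interpolation=2)]))
```

```text
[0.52346595 0.06343293 0.07625757] [-0.36322914 -0.46423962 -0.43454181]
```

View pics/crop1.png

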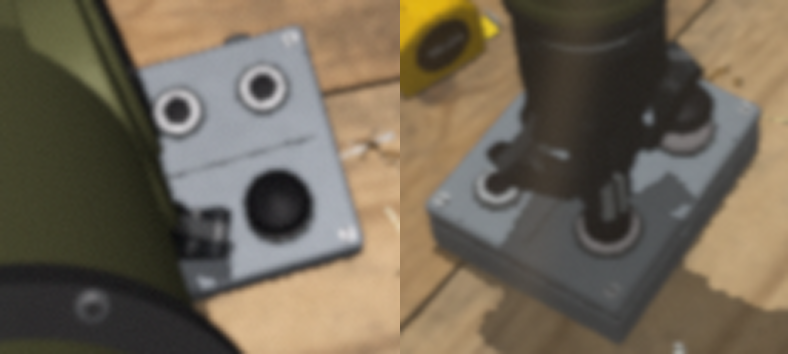

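The tripped breaker now sits centred in its collar like its neighbour (177,110 in the crop), and the tip is over the start collar. Press start.

Emit:
{"api": "send_rows", "payload": {"offset": [[0,0,0.5],[0,0,0.8],[0,0,1],[0,0,1.15],[0,0,1.3],[0,0,1.4],[0,0,1.5],[0,0,1.6]], "twist": [[0,0,0],[0,0,0],[0,0,0],[0,0,0],[0,0,0],[0,0,0],[0,0,0],[0,0,0]], "fingers": [-1,-1,-1,-1,-1,-1,-1,-1]}}

```text
time_s: 8.25
tool_pos: [0.5229, 0.0639, 0.0613]
tool_rot: [0.0, 0.151, 0.989, -0.0]
contact_force: [-1.0, -0.1, 4.1]
gripper_width: 0.0
```

Emit:
{"api": "send_rows", "payload": {"offset": [[0,0,0.05],[0,0,0.1],[0,0,0.13],[0,0,0.16],[0,0,0.19],[0,0,0.22],[0,0,0.24],[0,0,0.24]], "twist": [[0,0,0],[0,0,0],[0,0,0],[0,0,0],[0,0,0],[0,0,0],[0,0,0],[0,0,0]], "fingers": [-1,-1,-1,-1,-1,-1,-1,-1]}}

```text
time_s: 9.25
tool_pos: [0.523, 0.0639, 0.0598]
tool_rot: [0.0, 0.151, 0.989, 0.0]
contact_force: [-4.0, -0.7, 15.5]
gripper_width: -0.0001
```

Fully in (z 0.0598, 15.5 N, past the 5 N spring). I'll rise slowly, then withdraw up and to the left to clear the view.

Emit:
{"api": "send_rows", "payload": {"offset": [[0,0,-0.3],[0,0,-0.6],[0,0,-1.2],[0,0,-3],[0,0,-6],[0,0,-9],[0,0,-12],[0,0,-14]], "twist": [[0,0,0],[0,0,0],[0,0,0],[0,0,0],[0,0,0],[0,0,0],[0,0,0],[0,0,0]], "fingers": [-1,-1,-1,-1,-1,-1,-1,-1]}}

```text
time_s: 10.25
tool_pos: [0.5231, 0.0641, 0.2003]
tool_rot: [0.001, 0.151, 0.989, 0.0]
contact_force: [-0.3, 0.7, -0.3]
gripper_width: -0.0001
```

Emit:
{"api": "send_rows", "payload": {"offset": [[2,2,-1],[5,5,-2],[8,9,-2],[11,13,-2],[14,16,-2],[16,19,-2],[17,20,-2],[17,20,-2]], "twist": [[0,0,0],[0,0,0],[0,0,0],[0,0,0],[0,0,0],[0,0,0],[0,0,0],[0,0,0]], "fingers": [-1,-1,-1,-1,-1,-1,-1,-1]}}

```text
time_s: 11.25
tool_pos: [0.4199, 0.3056, 0.2186]
tool_rot: [-0.0, 0.15, 0.989, -0.0]
contact_force: [-0.3, -0.4, -0.4]
gripper_width: 0.0001
```

Run:
```python
from plant import state, optics
import cv2, numpy as np
from h import *
s=state(); print(s['time_s'],s['tool_pos'],s['contact_force'])
for n in ('top','scene'):
    c=optics.camera(n); cv2.imwrite(f'pics/{n}2.png',c['color'][:,:,::-1])
a=cv2.imread('pics/top2.png'); b=cv2.imread('pics/scene2.png')[195:300,200:315]
cv2.imwrite('pics/crop2.png',np.hstack([cv2.resize(a[:350,130:450],(400,438),interpolation=2),cv2.resize(b,(388,438),interpolation=2)]))
g=cv2.cvtColor(a,cv2.COLOR_BGR2GRAY)[170:285,175:305]
k,_,st,ce=cv2.connectedComponentsWithStats((g<50).astype('uint8'))
for i in range(1,k):
    if st[i,4]>15: print(st[i,2:],(ce[i]+[175,170]).round(1))
```

```text
11.25 [0.41988681 0.30562241 0.21862398] [-0.33208998 -0.41684328 -0.42284586]
[ 6  6 29] [259.7 197.6]
[ 7  6 29] [232.1 205.4]
[ 7  7 34] [204.1 213.2]
[ 21  22 360] [264.9 236.2]
[ 13  14 141] [219.  249.4]
```

View pics/crop2.png

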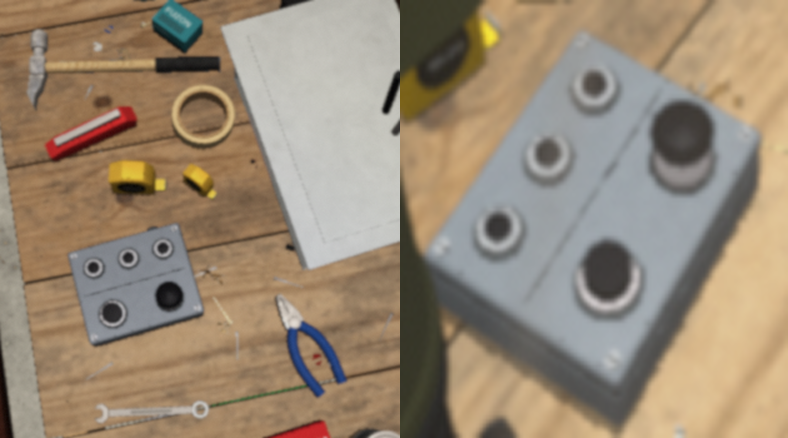

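The three breakers look identical in both views. The middle cap is at (232.1,205.4), level with the midpoint of its neighbours (231.9,205.4). Start is back at (219,249.4), and the stop and tools haven't moved.

```bash
python3 -c "
from plant import ticket; print(ticket.job_done())"
```

```text
the job is handed in; nothing more can be done
None
```

The job is done and handed in at about 11 s. With shut fingertips I pressed the middle breaker, which was the tripped one, then the start button, and withdrew clear of the box.

- **Breaker:** it slid at about 2.7 N and bottomed out at z = 58.1 mm with 9.9 N. In the last pictures it stands level with the other two.
- **Start:** it bottomed out at z = 59.8 mm with 15.5 N, well past its 5 N spring. It came back to its original place in the top view.
- **Everything else:** the stop and the other two breakers show no change in the pictures. The pliers, spanner and tape measure lie where they did, and nothing was picked up. The tool force read about zero after withdrawing.

One reading did not fit: partway down the breaker, the force was only 0.1 N while the tool was holding still. Later readings and pictures were consistent, and no other check failed or disagreed.

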